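# Draw the flush bolt of the cabinet's passive door and bolt the door open

## Robot

A 7-joint arm with a two-finger parallel gripper is mounted at the origin on a cart in front of the work surface, level with it; the furniture and walls round the work are solid. World frame = base frame: x ahead of the robot, y to its left, z up, the work surface at z = 0. Lengths are in mm, angles in rad, forces in N, time in s.
With the tool pointing down it reaches from about 425 to 825 mm from the base axis. Payload 3.6 kg.
Tool frame: the origin (TCP) lies at the very end of the fingers, on their centre line; the grasp point (between the pads) lies 19 mm behind it; y points along the fingers, z is the direction in which the jaws open and shut, and the axes are right-handed (so a half turn about y gives the same grasp; the last joint's range is limited). The gripper opens to 85 mm and grips with 20 to 120 N. Pads are 22 mm wide; open, the fingers measure 114 mm over their backs; the gripper's body (76 mm by 85 mm) begins 54 mm behind the grasp point. The pads swing forward as they close: fully open they stand 13 mm farther back than shut.
Start: joints at [1.145, 0.615, -0.013, 1.423, 0.008, 1.103, -0.04], TCP at [252.412, -598.958, 231.297] pointing down, gripper open.
Joint ranges: [-3.12, 3.12], [-0.3, 2.06], [-1.34, 1.32], [0.26, 2.42], [-1.36, 4.5], [0.01, 1.98], [-2.84, 2.84]. Speed limits (rad/s): [2.79, 2.79, 3.14, 3.14, 3.14, 3.14, 3.14].

## Interface

Orientations are given as a unit quaternion [w, x, y, z].
In Python, from station import bot, eyes gives the robot as it stands.
- The arm moves only by the tool arm_command, never from a script. Its argument "increments" is a list of rows, each an object with "delta_pos": the shift along the tool's x, y, z in cm, a list of three; "turn": the turn, a rotation vector about the tool's x, y, z in rad, a list of three. In form: [{"delta_pos": [x, y, z], "turn": [ax, ay, az]}, ...]. A call has 1 to 12 rows; each row shifts and turns the commanded pose from where the row before left it, along the tool's axes as they then stand; what a row does not reach is not made up. A row lasts 1/10 s, in which the tool goes at most 50 mm and 8.59 degrees, less where a joint would pass 70% of its speed; a pose out of reach is approached as far as the arm can. A call with a gripper value outside its range is refused whole. "gripper" is the gripper's target within -1 to 1 (shut at 1, half-way at 0, fully open at -1), set as the call begins (left out, the last holds). The fingers move at their own pace and stop on an object; "grip_force" is the grip in N (left out, the last holds). Time passes only in rows, so rows that do not move let the fingers close. It gives the time, the measured TCP pose, the force and the opening at its end, in the units of the state.
- bot.sense(): the state, without advancing time (a new reading comes with each control period).
- eyes.read_camera(name): name is "side" or "top" or "wrist"; returns a dict with "img" (400x640x3 uint8, red, green, blue), "intrinsics" (3x3 intrinsics, pixels), "rvec" (rotation vector, rad) and "tvec" (3), from world to camera coordinates, as OpenCV has them. Camera axes: x right, y down, z forward; pixel columns grow to the right and rows downward; lengths in mm; the calibration is good to about 2 mm. A picture is of the moment at which its call begins. There is no depth.
- bot.hand_in(): hands the job in, once; it reports no verdict.
The state is a dict: "t": time; "joint_positions": joint angles; "qvel": joint speeds; "tau": joint torques, N m; "position": TCP position; "orientation": TCP orientation; "wrist_force": force on the tool from outside, world axes, zero at the start; "torque": the same for the moment, N m; "width": finger opening in mm.
Only numpy, scipy, OpenCV 4.12 (cv2) and the standard library are available. Lean on these libraries where they do the work, as an engineer would, in place of code of your own. Each camera call takes 0.05 s, during which the arm holds its last target.

## Task

Long deed packets are to go into the small grey two-door cabinet next, so both of its doors must stand wide open. Open the right-hand (active) door wide by its bar handle; then draw up the flush drop bolt of the left-hand (passive) door by the knob in the pocket of its top corner, swing that door open with the bolt held up, and feel for the eye of the hold-open strike on the front deck, whose setting is not known beforehand, until the bolt drops home in it and holds the self-closing door open. Do not force the bolt against either plate, and leave the things round the cabinet alone.

Things in the scene. Friction and masses are not known exactly. Their poses are not given: they have to be found in the camera images.
- cabinet: Grey metal cabinet fixed on the table, 332 wide, 155 deep, 250 high, two 32 mm thick doors in front of it, 26 to 246 mm high; a deck (base board, top at 12 mm) runs 208 mm out in front. Origin on the table under the middle of the carcass front, 32 mm behind the doors' faces; x into the cabinet, y to the left door, z up. Label pad and tape roll (14 mm high) on the rear of its top.
- active_leaf (a joint): Right-hand (active) door, with the bar handle; rad, 0 shut, grows as it opens towards the robot, stop at 1.75. Friction hinge (0.1 N m): stays where it is left. Starts shut or up to 0.2 ajar. A 3 mm thick strip on it laps 17 mm over the front of the left door, which therefore cannot open first.
- active_hinge (a point): Point on the vertical hinge axis of the right-hand door at the height of its top (246 mm): its front outer edge, 32 mm in front of and 163 mm to the right of the cabinet's origin.
- active_handle (a point): Grip point on the axis of the right-hand door's handle, a round upright bar 10 mm thick, 110 to 232 mm high, 36 mm off the door's face. The point is 215 mm above the table and 132 mm from the hinge along the door. Two 10 mm struts, at 116 and 226 mm, run back to the door. Pinch from above, a finger on either side along the door's width, and turn with the door.
- passive_leaf (a joint): Left-hand (passive) door, without a handle; angle in rad, 0 shut, grows as it opens towards the robot, stop at 1.75. A closing spring (0.08 to 0.15 N m) swings it shut whenever nothing holds it. Its bolt stands over the eye of the hold-open strike somewhere between 1.23 and 1.49.
- passive_hinge (a point): Point on the vertical hinge axis of the left-hand door at the height of its top (246 mm): its front outer edge, 32 mm in front of and 163 mm to the left of the cabinet's origin.
- bolt (a joint): Drop bolt in the meeting edge of the left-hand door: lift in m; 0 fully home in an eye, 0.006 with its foot on top of a plate, -0.0025 on the bare deck beside the plates, upper stop at 0.026. It weighs 0.09 to 0.17 kg, slides with 0.25 N of friction and falls by its own weight when let go.
- bolt_knob (a point): Centre of the bolt's upright knob, 16 mm thick, 34 high, 227 mm above the table when down. It stands in a pocket in the left door's top corner at the meeting line, open above, in front and to the right; floor at 196 mm, 36 mm free on the hinge side, 19 mm from knob axis to rear skin. Axis 151 mm from the hinge along the door, 10 mm behind its face. A finger fits on either side along the door's width.
- bolt_foot (a point): Centre of the bolt's lower end (10 mm round, tip chamfered to 7 mm), straight below the knob; 15 mm above the table when the bolt is home in an eye, 6 mm below the plates' tops.
- sill_plate: Steel plate on the deck under the meeting edge of the shut left-hand door, 44 x 45 x 9 mm (top 21 mm above the table), with a blind eye, 13 mm wide and 6 mm deep, in which the bolt starts. Origin under the eye, on the deck.
- hold_quadrant: Place of the hold-open strike on the deck: origin on the left door's hinge axis, on the deck. On it, concentric with the hinge, a steel plate 44 mm wide, 9 mm thick (top 21 mm above the table) under the bolt's arc, its blind eye (13 mm wide, 6 deep) right on that arc, 151 mm from the hinge. It reaches 0.30 rad of door angle to the shut side of its eye, 0.20 to the far side.
- paste_jar_mid (a point): Bystander: white paste jar with a black cap, 64 mm across, 68 mm high, left of the cabinet. Point at its middle, 34 mm up.
- linen_thread_mid (a point): Bystander: bobbin of linen thread with wooden ends, 33 mm across, 42 mm high, left of the cabinet. Point at its middle, 21 mm up.
- starch_stick_mid (a point): Bystander: white glue stick standing upright, 28 mm across, 96 mm high, left of the deck. Point at its middle, 48 mm up.
- deed_parchment_mid (a point): Bystander: folded deed packet, 270 x 124 x 22 mm, lying at the left. Point at its middle, 10 mm up.

How it is judged:
By the outcome, as a careful person would: the job done as asked, in the order asked, and still so for the second after the job is handed in, with the robot touching nothing.
It also fails if it takes over 72 s, if anything falls off the work surface, if the arm or the gripper's body presses on something with over 40 N, if the wrist force passes 120 N, or if a joint passes its speed limit or range.

## Working session

There is one attempt and no reset: what is moved stays moved. The work goes in short steps, Python scripts to look and compute and a tool call to move; the robot and the scene stay as the last step left them, time stands still between calls to the robot, and variables do not carry over. Pictures are saved under pics/ and viewed, and the job is handed in when it is done.

Besides the shell and the picture viewer there is one more tool, called after "Call:" as name(argument=value, ...) on one line, values as JSON. arm_command: Moves the arm, as the interface text tells. Its arguments: {"type":"object","properties":{"increments":{"type":"array"},"gripper":{"type":"number"},"grip_force":{"type":"number"}},"required":["increments"]}

```bash
mkdir -p pics; ls; python3 - <<'E'
from station import bot, eyes
import cv2
print(bot.sense())
for n in ("side","top","wrist"):
    c=eyes.read_camera(n); cv2.imwrite(f"pics/a_{n}.png",c["img"][:,:,::-1]); print(n,c["intrinsics"].tolist(),c["rvec"],c["tvec"])
E
```

```text
pics
{'t': 0.0, 'joint_positions': array([ 1.14552508,  0.61593973, -0.01265412,  1.42490515,  0.00810979,
        1.10336622, -0.04040133]), 'qvel': array([-0.00115383, -0.0003335 , -0.0006332 ,  0.00097653,  0.00058515,
       -0.00017674,  0.00075327]), 'tau': array([ 2.89840182e-04, -4.69210088e+01,  2.59203762e-01, -1.71032470e+01,
        1.00635749e-02,  9.80351324e-03,  3.99263939e-06]), 'position': array([ 252.11708246, -598.29121651,  230.12262773]), 'orientation': array([ 0.13990124, -0.14027745,  0.69397865, -0.69220193]), 'wrist_force': array([1.23441678, 0.30594405, 0.03888655]), 'torque': array([0.00059641, 0.05199162, 0.00474837]), 'width': 85.50185223812298}
side [[361.6172516675417, 0.0, 315.7992294443997], [0.0, 361.6172516675417, 198.55047878981688], [0.0, 0.0, 1.0]] [ 0.70105889 -2.38848038  1.37549524] [485.15083007 280.82751944 781.81861511]
top [[412.1335309568689, 0.0, 318.1249259607483], [0.0, 412.1335309568689, 203.70342666611555], [0.0, 0.0, 1.0]] [ 2.10277957 -1.7923758   0.40584336] [-59.12127818 583.78706492 951.07408402]
wrist [[358.7770723987661, 0.0, 325.1364459939282], [0.0, 358.7770723987661, 203.4180731437838], [0.0, 0.0, 1.0]] [-2.40713199  1.59672644  0.23845807] [-649.7001155   -37.36898497  380.84669218]
```

View pics/a_side.png

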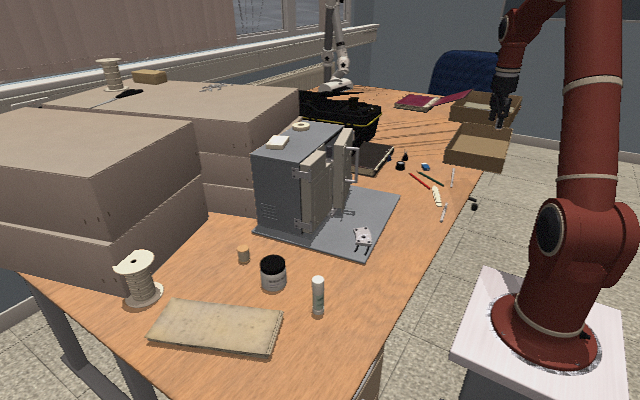

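View pics/a_top.png

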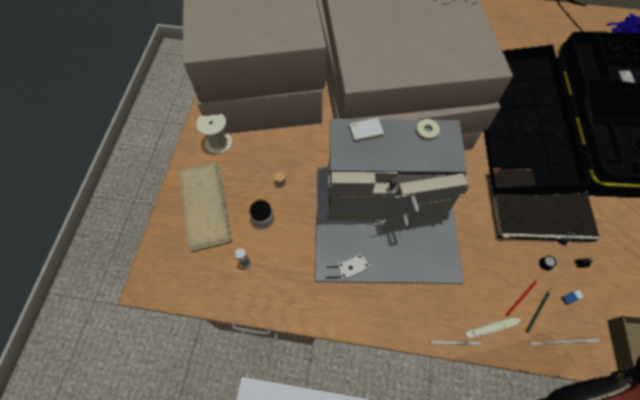

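View pics/a_wrist.png

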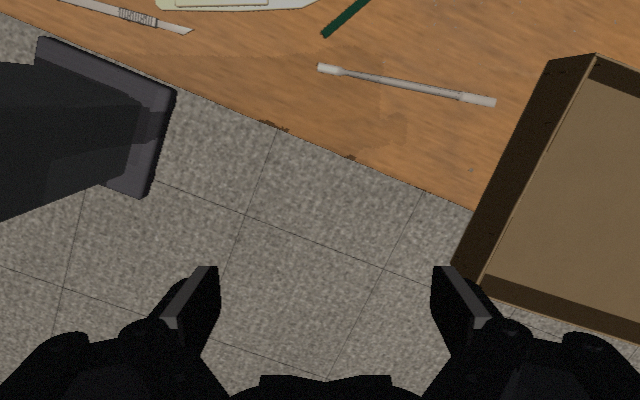

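The side view shows the cabinet around (325,190) with its right door ajar. The top view shows the doors at about (330–465,180–195) and a pale strike plate on the deck at about (352,267). I'll zoom in to measure.

```bash
python3 - <<'E'
import cv2
a=cv2.imread("pics/a_top.png")[110:290,305:475]
cv2.imwrite("pics/b_top.png",cv2.resize(a,None,fx=3.3,fy=3.3,interpolation=cv2.INTER_CUBIC))
a=cv2.imread("pics/a_side.png")[115:265,240:410]
cv2.imwrite("pics/b_side.png",cv2.resize(a,None,fx=4,fy=4,interpolation=cv2.INTER_CUBIC))
E
```

```text
(no output)
```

View pics/b_top.png

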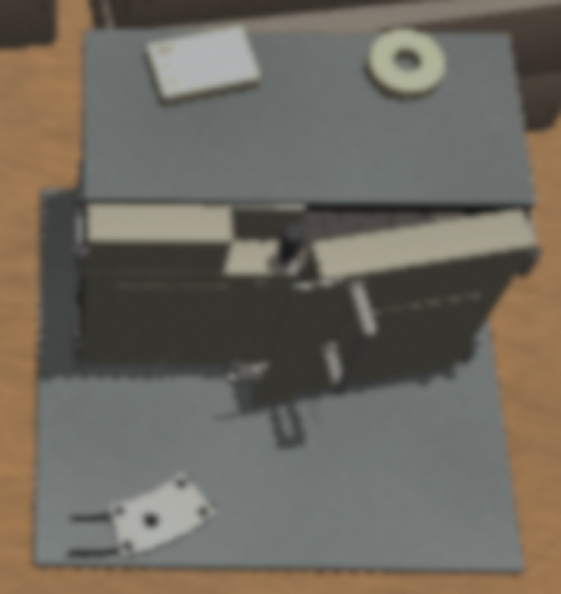

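View pics/b_side.png

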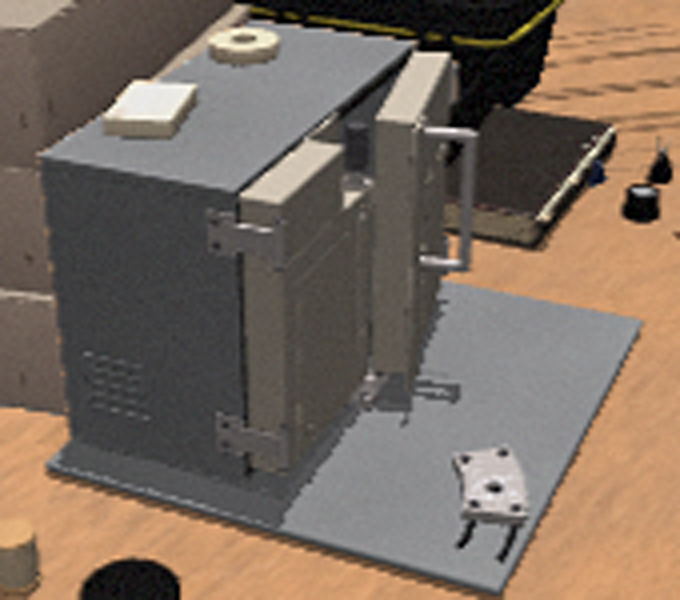

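```bash
cat > h.py <<'E'
import numpy as np, cv2
from station import bot, eyes
def proj(c,P): 
    P=np.atleast_2d(np.array(P,float))
    return cv2.projectPoints(P,np.array(c["rvec"],float),np.array(c["tvec"],float),np.array(c["intrinsics"],float),None)[0][:,0]
def c2w(p,P):
    P=np.atleast_2d(np.array(P,float)); x,y,a=p[:3]; R=np.array([[np.cos(a),-np.sin(a),0],[np.sin(a),np.cos(a),0],[0,0,1]])
    return P@R.T+[x,y,0]
def active(th,s,d,z): # s along door from hinge, d forward of face (neg=behind)
    return [-32-s*np.sin(th)-d*np.cos(th), -163+s*np.cos(th)-d*np.sin(th), z]
def passive(th,s,d,z):
    return [-32-s*np.sin(th)-d*np.cos(th), 163-s*np.cos(th)+d*np.sin(th), z]
E
cat > fit.py <<'E'
from h import *
from scipy.optimize import least_squares
T=eyes.read_camera("top"); S=eyes.read_camera("side")
t=lambda u,v:(305+(u+.5)/3.3-.5,110+(v+.5)/3.3-.5); s=lambda u,v:(240+(u+.5)/4-.5,115+(v+.5)/4-.5)
obs=lambda th,te:[(T,[155,166,250],t(88,30)),(T,[0,166,250],t(80,203)),(T,[0,-166,250],t(533,205)),(T,[155,-166,250],t(512,33)),
 (T,[-208,166,12],t(37,565)),(T,[-208,-166,12],t(522,571)),(T,passive(0,0,0,246),t(90,241)),
 (T,active(th,0,0,246),t(538,245)),(T,active(th,161,0,246),t(320,283)),(T,active(th,132,36,232),t(370,333)),(T,passive(te,151,-10,21),t(152,520)),
 (S,[0,166,250],s(241,191)),(S,[155,166,250],s(40,156)),(S,[0,-166,250],s(413,42)),(S,[-208,166,12],s(500,593)),(S,[-208,-166,12],s(641,322)),
 (S,active(th,132,36,227),s(470,133)),(S,active(th,132,36,115),s(465,268)),(S,passive(te,151,-10,21),s(493,487))]
def res(p):
    r=[]
    for c,P,uv in obs(p[3],p[4]): r.append(proj(c,c2w(p,P))[0]-uv)
    return np.array(r)
f=least_squares(lambda p:res(p).ravel(),[600,0,0,.15,1.35],loss="soft_l1",x_scale=[100,100,.1,.1,.1])
print(f.x); print(res(f.x).round(1).tolist())
J=f.jac; print(np.sqrt(np.diag(np.linalg.inv(J.T@J))))
np.save("p.npy",f.x); p=f.x
for n,q in dict(ah=active(p[3],0,0,246),handle=active(p[3],132,36,215),ph=passive(0,0,0,246),knob=passive(0,151,-10,227),eye=passive(p[4],151,-10,21)).items(): print(n,c2w(p,q)[0].round(1))
E
python3 fit.py
```

```text
[ 6.46974804e+02 -1.52819590e+02  1.41548125e-01  1.96964823e-01
  1.22862172e+00]
[[-1.4, -0.3], [0.6, -1.0], [1.4, 0.2], [-0.7, 0.2], [11.5, 0.3], [-12.6, 0.5], [-1.3, -0.1], [-0.1, 0.6], [0.4, -0.1], [0.2, -1.1], [-0.1, 0.1], [-1.8, -0.1], [-1.0, -0.4], [1.1, -0.4], [4.2, -8.4], [-1.4, 3.8], [0.5, 0.5], [0.2, -0.1], [0.6, -0.2]]
[0.97389198 1.08337537 0.00541832 0.01259393 0.0180588 ]
ah [ 638.3 -318.7  246. ]
handle [ 560.5 -206.1  215. ]
ph [592.3   4.  246. ]
knob [ 623.5 -144.   227. ]
eye [463.3 -75.   21. ]
```

```bash
sed -i 's/\[-208,166,12\]/[-208,p5,12]/g; s/\[-208,-166,12\]/[-208,-p5,12]/g; s/obs=lambda th,te:/obs=lambda th,te,p5:/; s/obs(p\[3\],p\[4\])/obs(p[3],p[4],p[5])/; s/1.35\],loss/1.35,190],loss/; s/.1\])$/.1,50])/' fit.py; python3 fit.py
```

```text
[ 6.47185398e+02 -1.52723349e+02  1.44558677e-01  1.98140295e-01
  1.23111911e+00  1.99245530e+02]
[[-1.6, -0.2], [0.6, -0.9], [1.3, -0.0], [-0.9, -0.0], [-0.5, 0.2], [-0.1, 0.4], [-1.3, 0.0], [-0.1, 0.3], [0.5, -0.1], [0.3, -1.2], [-0.0, 0.2], [-1.7, -0.1], [-1.0, -0.4], [0.9, -0.4], [0.6, -1.3], [0.7, -0.6], [0.5, 0.5], [0.1, -0.1], [0.7, -0.2]]
[0.90410164 1.01010643 0.00452974 0.01237969 0.01750508 1.93669932]
ah [ 639.  -318.6  246. ]
handle [ 560.7 -206.4  215. ]
ph [592.   4. 246.]
knob [ 623.7 -144.   227. ]
eye [463.1 -75.2  21. ]
```

```bash
cat >> h.py <<'E'
from scipy.spatial.transform import Rotation as Ro
def pose():
    s=bot.sense(); q=s["orientation"]; return np.array(s["position"]),Ro.from_quat([q[1],q[2],q[3],q[0]]),s
def goal_R(jaw): # jaw = world angle of tool z; y down
    z=np.array([np.cos(jaw),np.sin(jaw),0]); y=np.array([0,0,-1.]); x=np.cross(y,z)
    return Ro.from_matrix(np.c_[x,y,z])
def jawang(R): z=R.as_matrix()[:,2]; return np.arctan2(z[1],z[0])
def near(a,b): # a mod pi nearest b
    return a+np.pi*np.round((b-a)/np.pi)
def plan(wps,mm=30,rad=.12,start=None):
    """wps: list of (xyz, jaw or None). prints rows"""
    P,R,s=pose()
    if start: P,R=np.array(start[0],float),goal_R(start[1])
    n_all=0
    for xyz,jaw in wps:
        xyz=np.array(xyz,float); G=goal_R(jaw)
        n=int(np.ceil(max(np.linalg.norm(xyz-P)/mm,(R.inv()*G).magnitude()/rad,1)))
        for k in range(n):
            m=n-k
            tP=P+(xyz-P)/m; tR=R*Ro.from_rotvec((R.inv()*G).as_rotvec()/m)
            d=np.round(R.inv().apply(tP-P)/10,2); w=np.round((R.inv()*tR).as_rotvec(),3)
            print('{"delta_pos":%s,"turn":%s},'%((d+0).tolist(),(w+0).tolist()))
            P=P+R.apply(d*10); R=R*Ro.from_rotvec(w); n_all+=1
        print("  -- at",P.round(1),round(jawang(R),3),n_all)
E
python3 - <<'E'
from h import *
P,R,s=pose(); print(P,R.as_matrix().round(3).tolist(),jawang(R))
p=np.load("p.npy"); th=p[3]
j=near(np.pi/2+th+p[2],jawang(R)); print(j)
h=c2w(p,active(th,132,36,215))[0]
plan([([300,-540,300],jawang(R)),([h[0],h[1],300],j)],mm=45,rad=.14)
E
```

```text
[ 252.32071209 -598.80835774  230.99787033] [[-0.922, -0.0, 0.388], [-0.388, 0.001, -0.922], [-0.0, -1.0, -0.001]] -1.1719618870380697
-1.228097355231085
{"delta_pos":[-2.23, -2.3, -1.19],"turn":[0.0, 0.0, 0.0]},
{"delta_pos":[-2.22, -2.3, -1.19],"turn":[0.0, 0.0, 0.0]},
{"delta_pos":[-2.23, -2.3, -1.19],"turn":[0.001, 0.0, 0.0]},
  -- at [ 300. -540.  300.] -1.172 3
{"delta_pos":[-3.7, 0.0, -2.06],"turn":[0.0, 0.006, 0.0]},
{"delta_pos":[-3.69, 0.0, -2.08],"turn":[0.0, 0.006, 0.0]},
{"delta_pos":[-3.67, 0.0, -2.11],"turn":[0.0, 0.006, 0.0]},
{"delta_pos":[-3.66, 0.0, -2.13],"turn":[0.0, 0.005, 0.0]},
{"delta_pos":[-3.65, 0.0, -2.15],"turn":[0.0, 0.006, 0.0]},
{"delta_pos":[-3.64, 0.0, -2.17],"turn":[0.0, 0.005, 0.0]},
{"delta_pos":[-3.62, 0.0, -2.18],"turn":[0.0, 0.006, 0.0]},
{"delta_pos":[-3.61, 0.0, -2.21],"turn":[0.0, 0.005, 0.0]},
{"delta_pos":[-3.6, 0.0, -2.23],"turn":[0.0, 0.006, 0.0]},
{"delta_pos":[-3.59, 0.0, -2.24],"turn":[0.0, 0.005, 0.0]},
  -- at [ 560.7 -206.4  300. ] -1.228 13
```

Call:
arm_command(increments=[{"delta_pos":[-2.23,-2.3,-1.19],"turn":[0,0,0]},{"delta_pos":[-2.23,-2.3,-1.19],"turn":[0,0,0]},{"delta_pos":[-2.23,-2.3,-1.19],"turn":[0,0,0]},{"delta_pos":[-4.1,0,-2.3],"turn":[0,0.006,0]},{"delta_pos":[-4.1,0,-2.3],"turn":[0,0.006,0]},{"delta_pos":[-4.1,0,-2.35],"turn":[0,0.006,0]},{"delta_pos":[-4.1,0,-2.4],"turn":[0,0.006,0]},{"delta_pos":[-4.1,0,-2.4],"turn":[0,0.008,0]},{"delta_pos":[-4.0,0,-2.4],"turn":[0,0.008,0]},{"delta_pos":[-4.0,0,-2.4],"turn":[0,0.008,0]},{"delta_pos":[-4.0,0,-2.4],"turn":[0,0.008,0]},{"delta_pos":[0,0,0],"turn":[0,0,0]}], gripper=0, grip_force=30)

```text
t: 1.55
position: [538.0, -234.8, 300.2]
orientation: [0.127, -0.124, 0.698, -0.694]
wrist_force: [-0.4, 0.1, 0.0]
width: 42.6
```

```bash
python3 - <<'E'
from h import *
P,R,s=pose(); print(s["t"],P,jawang(R),s["width"],s["wrist_force"])
c=eyes.read_camera("wrist"); img=c["img"][:,:,::-1].copy(); cv2.imwrite("pics/c_wrist.png",img)
p=np.load("p.npy"); th=p[3]
for q in (active(th,132,36,232),active(th,0,0,246),active(th,161,0,246),[0,-166,250],[0,166,250],passive(0,151,-10,244),passive(p[4],151,-10,21)): print(proj(c,c2w(p,q))[0].round(1))
E
```

```text
1.55 [ 538.00364847 -234.78452063  300.19700485] -1.21322977994741 42.625366100949954 [-0.38195049  0.08096607  0.04834371]
[293.4 171. ]
[536.7 114. ]
[236.3 109.2]
[570.9  51.3]
[-123.3 -117.1]
[215.4  18.5]
[179.5 173.6]
```

View pics/c_wrist.png

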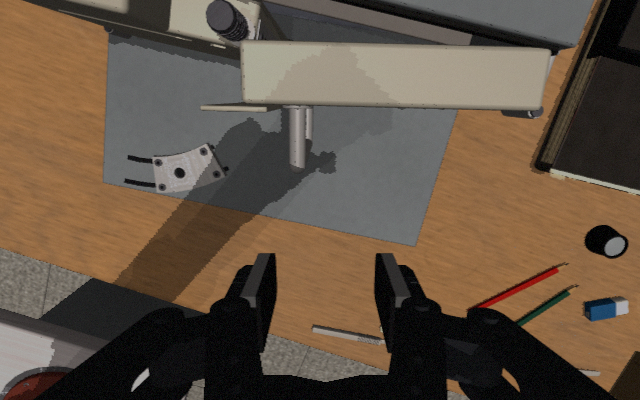

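```bash
sed -i 's/^def res/W=eyes.read_camera("wrist")\nobs0=obs\nobs=lambda th,te,p5:obs0(th,te,p5)+[(W,active(th,132,36,232),(297,164)),(W,active(th,0,0,246),(547,108)),(W,active(th,161,0,246),(244,104)),(W,passive(0,151,-10,244),(223,12)),(W,passive(te,151,-10,21),(179,172)),(W,[-208,-p5,12],(416,246)),(W,[-208,p5,12],(104,183))]\ndef res/' fit.py; python3 fit.py; python3 -c "
from h import *
c=eyes.read_camera('wrist');R=cv2.Rodrigues(c['rvec'])[0];print(-R.T@c['tvec'],R)"
```

```text
[ 6.46531657e+02 -1.66470677e+02  1.38944358e-01  1.93233441e-01
  1.25648358e+00  2.00248949e+02]
[[4.0, 0.3], [6.2, -0.2], [7.1, 1.3], [4.9, 1.1], [3.7, 0.8], [5.1, 1.9], [4.3, 0.7], [5.7, 1.7], [6.1, 0.7], [5.8, -0.2], [3.3, 1.5], [1.2, -1.9], [2.4, -2.1], [3.3, -1.5], [2.4, -3.6], [2.7, -2.1], [2.6, -0.9], [2.1, -1.7], [2.8, -1.6], [2.2, 0.5], [-2.5, -2.8], [-2.0, -2.2], [-2.6, -0.6], [-0.6, -0.5], [-0.7, -2.7], [-1.2, -0.4]]
[0.50779754 0.99287483 0.00421805 0.00607308 0.01162274 1.40682449]
ah [ 637.4 -332.3  246. ]
handle [ 560.3 -219.3  215. ]
ph [592.3  -9.5 246. ]
knob [ 623.1 -157.6  227. ]
eye [460.9 -84.6  21. ]
[ 602.65163478 -221.44329111  444.0279737 ] [[ 0.3344299  -0.94241997  0.00111458]
 [-0.90191632 -0.31971321  0.290397  ]
 [-0.27331959 -0.09812269 -0.95690561]]
```

```bash
cat > fit2.py <<'E'
exec(open("fit.py").read().split("f=least")[0])
p0=[647,-152.7,.1446,.198,1.231,199]
print("wrist res at old",res(p0)[-7:].round(1).tolist())
cams=[T,S,W]
def adj(c,d):
    R=cv2.Rodrigues(np.array(c["rvec"],float))[0]; D=cv2.Rodrigues(np.array(d[:3],float))[0]
    C=-R.T@np.array(c["tvec"])+d[3:]; Rn=D@R
    return dict(c,rvec=cv2.Rodrigues(Rn)[0],tvec=-Rn@C)
SR,ST=.006,2.
def full(x):
    p=x[:6]; r=[]
    ad=[adj(c,x[6+6*i:12+6*i]*[SR]*1 if 0 else np.r_[x[6+6*i:9+6*i]*SR,x[9+6*i:12+6*i]*ST]) for i,c in enumerate(cams)]
    for c,P,uv in obs(p[3],p[4],p[5]):
        i=[k for k in range(3) if cams[k] is c][0]
        r.append((proj(ad[i],c2w(p,P))[0]-uv)/(1.0 if i<2 else 1.5))
    return np.r_[np.ravel(r),x[6:]]
f=least_squares(full,np.r_[p0,np.zeros(18)],x_scale=np.r_[100,100,.1,.1,.1,50,np.ones(18)])
J=f.jac; p=f.x[:6]
print(p.round(4),np.sqrt(np.diag(np.linalg.inv(J.T@J)))[:6].round(4)); print(f.x[6:].reshape(3,6).round(2)); print(f.fun[:-18].reshape(-1,2).round(1).tolist())
np.save("p.npy",p)
for n,q in dict(ah=active(p[3],0,0,246),handle=active(p[3],132,36,215),ph=passive(0,0,0,246),knob=passive(0,151,-10,227),eye=passive(p[4],151,-10,21)).items(): print(n,c2w(p,q)[0].round(1))
E
python3 fit2.py
```

```text
wrist res at old [[-20.3, -8.8], [-26.3, -17.2], [-28.6, -12.3], [-31.9, -13.4], [-8.8, -4.9], [-10.6, -8.1], [-11.0, -3.2]]
[ 6.461730e+02 -1.659318e+02  1.374000e-01  1.929000e-01  1.249000e+00
  2.002363e+02] [2.0033 1.9905 0.0045 0.0047 0.0108 1.0917]
[[ 0.25 -1.61 -0.85 -0.11 -0.68  0.6 ]
 [-0.71 -1.03 -0.05  0.05 -0.32  0.24]
 [-0.6   0.26  1.14  0.06  1.   -0.35]]
[[-1.1, -0.2], [1.2, -0.8], [1.5, 0.3], [-0.8, 0.4], [-0.7, 0.1], [-0.0, 0.4], [-0.6, 0.1], [0.1, 0.6], [0.9, -0.2], [0.7, -1.2], [-0.8, 0.5], [-1.2, 0.0], [-0.1, -0.3], [1.0, 0.4], [0.0, -1.6], [0.4, -0.2], [0.2, 1.0], [-0.2, 0.2], [0.4, 0.1], [1.8, 1.1], [-0.6, -0.3], [-0.7, -0.9], [-0.8, 0.2], [0.7, 0.1], [-0.1, -0.5], [-0.2, -0.0]]
ah [ 636.8 -331.8  246. ]
handle [ 559.9 -218.6  215. ]
ph [592.1  -8.9 246. ]
knob [ 622.7 -157.1  227. ]
eye [461.2 -84.7  21. ]
```

The wrist calibration I just used came from a later pose than the picture, because the arm was still settling. I'll take a new picture.

```bash
python3 - <<'E'
from h import *
import pickle
c0=eyes.read_camera("wrist")
P,R,s=pose(); print(s["t"],P,np.abs(s["qvel"]).max())
c=eyes.read_camera("wrist"); print(c["tvec"]-c0["tvec"])
pickle.dump(c,open("W.pkl","wb"))
cv2.imwrite("pics/d_wrist.png",c["img"][:,:,::-1])
E
```

```text
2.0 [ 532.12378252 -245.60928377  300.43435197] 0.006232284393553505
[0.04424684 0.09139363 0.01227016]
```

View pics/d_wrist.png

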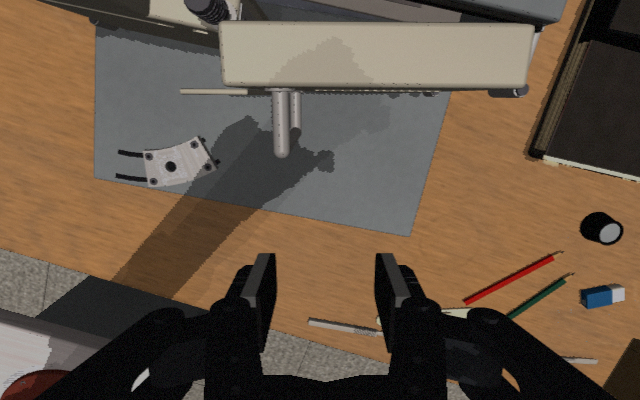

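```bash
sed -i 's/^W=.*/import pickle; W=pickle.load(open("W.pkl","rb"))/; s/(297,164)/(281,153)/; s/(547,108)/(528,91)/; s/(244,104)/(222,85)/; s/(W,passive(0,151,-10,244),(223,12)),//; s/(179,172)/(170,166)/; s/(416,246)/(411,236)/; s/(104,183)/(94,179)/' fit.py; python3 fit2.py
```

```text
wrist res at old [[0.7, -0.2], [-3.5, 3.0], [-6.5, 1.0], [-5.5, 7.6], [0.7, 1.4], [-5.3, 2.4], [-0.5, 1.1]]
[ 6.480092e+02 -1.556129e+02  1.461000e-01  1.854000e-01  1.246300e+00
  2.008838e+02] [2.0954 2.0215 0.0045 0.0055 0.0108 1.0985]
[[-0.   -0.28  0.21 -0.   -0.11  0.67]
 [-0.26 -0.16  0.42  0.09  0.17  0.17]
 [ 0.6  -0.12  0.18 -0.09 -0.05 -0.29]]
[[-1.2, 0.1], [1.0, -0.6], [1.5, 0.2], [-0.8, 0.3], [-0.8, 0.3], [0.6, 0.5], [-0.8, 0.3], [0.1, 0.5], [0.6, -0.7], [0.3, -1.6], [-0.5, 0.6], [-1.4, 0.1], [-0.6, -0.3], [0.9, 0.0], [0.4, -0.9], [0.6, -0.4], [-0.0, 0.8], [-0.4, 0.2], [0.7, 0.4], [0.4, -0.9], [0.1, -0.6], [-0.3, 1.1], [0.7, 0.3], [-1.0, 0.9], [-0.1, -0.3]]
ah [ 640.1 -321.5  246. ]
handle [ 563.1 -208.4  215. ]
ph [592.6   1.  246. ]
knob [ 624.5 -146.9  227. ]
eye [462.6 -76.4  21. ]
```

```bash
python3 - <<'E'
from h import *
P,R,s=pose(); print(P,jawang(R))
plan([([563,-208.4,296],-1.240),([563,-208.4,197],-1.240)],mm=20,rad=.14)
E
```

```text
[ 532.51428993 -244.85360652  300.37792188] -1.2289105426773392
{"delta_pos":[-1.36, 0.15, -0.8],"turn":[0.0, 0.004, 0.0]},
{"delta_pos":[-1.36, 0.14, -0.81],"turn":[0.0, 0.004, 0.0]},
{"delta_pos":[-1.36, 0.15, -0.82],"turn":[0.0, 0.003, 0.0]},
  -- at [ 563.  -208.4  296. ] -1.24 3
{"delta_pos":[0.0, 1.98, 0.0],"turn":[0.0, 0.0, 0.0]},
{"delta_pos":[0.0, 1.98, 0.0],"turn":[0.0, 0.0, 0.0]},
{"delta_pos":[0.0, 1.98, 0.0],"turn":[0.0, 0.0, 0.0]},
{"delta_pos":[0.0, 1.98, 0.0],"turn":[0.0, 0.0, 0.0]},
{"delta_pos":[0.0, 1.98, 0.0],"turn":[0.0, 0.0, 0.0]},
  -- at [ 563.  -208.4  197. ] -1.24 8
```

Call:
arm_command(increments=[{"delta_pos":[-1.36,0.15,-0.8],"turn":[0,0.004,0]},{"delta_pos":[-1.36,0.15,-0.8],"turn":[0,0.004,0]},{"delta_pos":[-1.36,0.15,-0.8],"turn":[0,0.004,0]},{"delta_pos":[0,0,0],"turn":[0,0,0]},{"delta_pos":[0,1.5,0],"turn":[0,0,0]},{"delta_pos":[0,1.5,0],"turn":[0,0,0]},{"delta_pos":[0,1.0,0],"turn":[0,0,0]},{"delta_pos":[0,0,0],"turn":[0,0,0]},{"delta_pos":[0,0,0],"turn":[0,0,0]}])

```text
t: 3.05
position: [563.4, -208.4, 256.1]
orientation: [-0.116, 0.116, -0.697, 0.698]
wrist_force: [-0.1, 0.6, 0.1]
width: 42.9
```

```bash
python3 - <<'E'
from h import *
P,R,s=pose(); print(s["t"],P,jawang(R),s["width"])
c=eyes.read_camera("wrist"); cv2.imwrite("pics/e_wrist.png",c["img"][:,:,::-1])
E
```

```text
3.05 [ 563.42933897 -208.42894625  256.11482923] -1.2401374415178132 42.87399061565503
```

View pics/e_wrist.png

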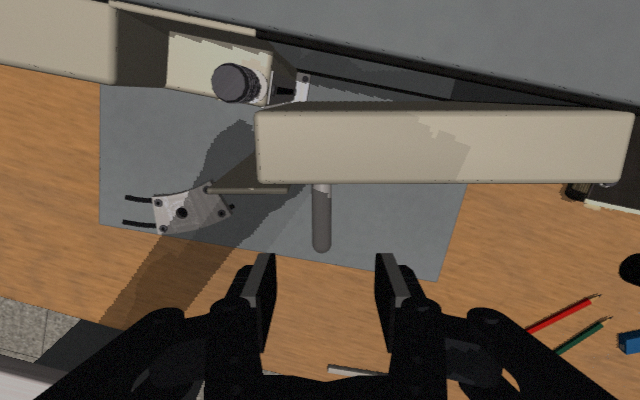

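The wrist view shows the handle's top end at about (321,247), between the fingers (275 to 380). The knob is at (235,83) and the eye at (182,212). Next I descend and grip.

Call:
arm_command(increments=[{"delta_pos":[0,1.5,0],"turn":[0,0,0]},{"delta_pos":[0,1.5,0],"turn":[0,0,0]},{"delta_pos":[0,1.5,0],"turn":[0,0,0]},{"delta_pos":[0,1.4,0],"turn":[0,0,0]},{"delta_pos":[0,0,0],"turn":[0,0,0]},{"delta_pos":[0,0,0],"turn":[0,0,0]}])

```text
t: 3.7
position: [563.9, -208.4, 197.7]
orientation: [-0.117, 0.116, -0.697, 0.698]
wrist_force: [0.6, -0.1, -0.6]
width: 42.3
```

Call:
arm_command(increments=[{"delta_pos":[0,0,0],"turn":[0,0,0]},{"delta_pos":[0,0,0],"turn":[0,0,0]},{"delta_pos":[0,0,0],"turn":[0,0,0]},{"delta_pos":[0,0,0],"turn":[0,0,0]},{"delta_pos":[0,0,0],"turn":[0,0,0]},{"delta_pos":[0,0,0],"turn":[0,0,0]}], gripper=1, grip_force=25)

```text
t: 4.3
position: [563.2, -206.5, 197.9]
orientation: [0.117, -0.117, 0.698, -0.697]
wrist_force: [-2.9, 3.1, 5.6]
width: 9.0
```

```bash
python3 - <<'E'
from h import *
P,R,s=pose(); H=np.array([640.1,-321.5]); print(P,jawang(R),s["wrist_force"],s["torque"])
st=.1
v=P[:2]-H; print(np.hypot(*v)); v=v/np.hypot(*v)*137
c,q=np.cos(st),np.sin(st)
d=np.array([[c,-q],[q,c]])@v-v
print(R.inv().apply([d[0],d[1],0]), np.arctan2(v[1],v[0])-np.pi/2-np.arctan2(36,132)-.146)
E
```

```text
[ 563.19857439 -206.51403352  197.88720598] -1.2387944920500353 [-2.9243366   3.13976172  5.62421427] [0.74740082 0.60384446 0.00338994]
138.33149224805504
[13.05205936 -0.01522484  4.14453356] 0.17721888030913815
```

Call:
arm_command(increments=[{"delta_pos":[0.65,0,0.2],"turn":[0,-0.05,0]},{"delta_pos":[0.65,0,0.2],"turn":[0,-0.05,0]},{"delta_pos":[1.3,0,0.41],"turn":[0,-0.1,0]},{"delta_pos":[1.3,0,0.41],"turn":[0,-0.1,0]}])

```text
t: 4.7
position: [533.2, -234.3, 197.9]
orientation: [0.222, -0.221, 0.672, -0.671]
wrist_force: [-1.4, 2.3, 3.2]
width: 9.3
```

Call:
arm_command(increments=[{"delta_pos":[1.3,0,0.41],"turn":[0,-0.1,0]},{"delta_pos":[1.3,0,0.41],"turn":[0,-0.1,0]},{"delta_pos":[1.3,0,0.41],"turn":[0,-0.1,0]},{"delta_pos":[1.3,0,0.41],"turn":[0,-0.1,0]},{"delta_pos":[0,0,0],"turn":[0,0,0]}])

```text
t: 5.2
position: [507.2, -286.9, 197.9]
orientation: [-0.348, 0.348, -0.615, 0.617]
wrist_force: [-3.1, 1.4, 5.7]
width: 9.4
```

```bash
python3 - <<'E'
from h import *
P,R,s=pose(); H=np.array([640.1,-321.5]); print(P,jawang(R),s["wrist_force"],s["torque"])
v=P[:2]-H; print(np.hypot(*v), np.arctan2(v[1],v[0])-np.pi/2-np.arctan2(36,132)-.146)
E
```

```text
[ 507.23493883 -286.87633959  197.87141853] -0.5424111340802642 [-3.06170734  1.37348284  5.71774418] [0.34762357 0.37002443 0.18613738]
137.3023027484554 0.903621161361324
```

Forces are low and the angle is about 0.9. I continue to about 1.62.

Call:
arm_command(increments=[{"delta_pos":[1.3,0,0.41],"turn":[0,-0.1,0]},{"delta_pos":[1.3,0,0.41],"turn":[0,-0.1,0]},{"delta_pos":[1.3,0,0.41],"turn":[0,-0.1,0]},{"delta_pos":[1.3,0,0.41],"turn":[0,-0.1,0]},{"delta_pos":[1.3,0,0.41],"turn":[0,-0.1,0]},{"delta_pos":[0.9,0,0.28],"turn":[0,-0.07,0]},{"delta_pos":[0.6,0,0.2],"turn":[0,-0.05,0]},{"delta_pos":[0.6,0,0.2],"turn":[0,-0.05,0]},{"delta_pos":[0,0,0],"turn":[0,0,0]},{"delta_pos":[0,0,0],"turn":[0,0,0]}])

```text
t: 6.2
position: [514.0, -372.6, 197.9]
orientation: [0.531, -0.531, 0.466, -0.468]
wrist_force: [1.4, -0.7, 5.4]
width: 9.4
```

```bash
python3 - <<'E'
from h import *
P,R,s=pose(); H=np.array([640.1,-321.5]); print(P,jawang(R),s["wrist_force"],s["torque"])
v=P[:2]-H; print(np.hypot(*v), np.arctan2(v[1],v[0])%(2*np.pi)-np.pi/2-np.arctan2(36,132)-.146)
E
```

```text
[ 513.99171169 -372.62987091  197.89959572] 0.12819608641224894 [ 1.36240921 -0.74171341  5.37602518] [ 0.04643353 -0.16300177 -0.01890703]
136.07925661320093 1.54373508062019
```

Call:
arm_command(increments=[{"delta_pos":[0.52,0,0.17],"turn":[0,-0.04,0]},{"delta_pos":[0.52,0,0.17],"turn":[0,-0.04,0]},{"delta_pos":[0,0,0],"turn":[0,0,0]},{"delta_pos":[0,0,0],"turn":[0,0,0]},{"delta_pos":[0,0,0],"turn":[0,0,0]}])

```text
t: 6.7
position: [518.5, -382.3, 197.9]
orientation: [-0.549, 0.549, -0.444, 0.446]
wrist_force: [0.8, -0.6, 4.3]
width: 9.4
```

Call:
arm_command(increments=[{"delta_pos":[0,0,0],"turn":[0,0,0]},{"delta_pos":[0,0,0],"turn":[0,0,0]},{"delta_pos":[0,0,0],"turn":[0,0,0]},{"delta_pos":[0,0,0],"turn":[0,0,0]},{"delta_pos":[0,-1.0,0],"turn":[0,0,0]},{"delta_pos":[0,-2.0,0],"turn":[0,0,0]},{"delta_pos":[0,-3.0,0],"turn":[0,0,0]},{"delta_pos":[0,-3.0,0],"turn":[0,0,0]},{"delta_pos":[0,-2.5,0],"turn":[0,0,0]},{"delta_pos":[0,0,0],"turn":[0,0,0]}], gripper=0)

```text
t: 7.7
position: [519.9, -382.3, 317.2]
orientation: [0.55, -0.549, 0.441, -0.448]
wrist_force: [0.2, 0.3, -0.6]
width: 43.0
```

```bash
python3 - <<'E'
from h import *
P,R,s=pose(); p=np.load("p.npy"); k=c2w(p,passive(0,151,-10,227))[0]; print(s["t"],P,k)
j=near(-np.pi/2+p[2],1.7); print(j)
plan([([k[0]-15,k[1],310],j)],mm=30,rad=.13)
E
```

```text
7.7 [ 519.8566093  -382.27629589  317.16019765] [ 624.49701648 -146.94236452  227.        ]
1.7168481005945535
{"delta_pos":[-1.76, 0.06, 1.14],"turn":[0.0, -0.126, 0.001]},
{"delta_pos":[-1.61, 0.06, 1.35],"turn":[0.0, -0.126, 0.001]},
{"delta_pos":[-1.42, 0.06, 1.54],"turn":[0.0, -0.125, 0.001]},
{"delta_pos":[-1.22, 0.06, 1.71],"turn":[0.0, -0.126, 0.001]},
{"delta_pos":[-1.0, 0.06, 1.85],"turn":[0.0, -0.125, 0.001]},
{"delta_pos":[-0.76, 0.06, 1.96],"turn":[0.0, -0.126, 0.001]},
{"delta_pos":[-0.5, 0.06, 2.04],"turn":[0.0, -0.125, 0.001]},
{"delta_pos":[-0.25, 0.07, 2.08],"turn":[0.0, -0.126, 0.001]},
{"delta_pos":[0.02, 0.06, 2.1],"turn":[0.0, -0.125, 0.001]},
{"delta_pos":[0.28, 0.07, 2.08],"turn":[0.0, -0.126, 0.001]},
{"delta_pos":[0.53, 0.06, 2.03],"turn":[-0.001, -0.125, 0.001]},
{"delta_pos":[0.79, 0.06, 1.94],"turn":[0.0, -0.126, 0.001]},
  -- at [ 609.5 -146.9  310. ] 1.717 12
```

Call:
arm_command(increments=[{"delta_pos":[-1.76,0.06,1.14],"turn":[0,-0.126,0]},{"delta_pos":[-1.61,0.06,1.35],"turn":[0,-0.126,0]},{"delta_pos":[-1.42,0.06,1.54],"turn":[0,-0.126,0]},{"delta_pos":[-1.22,0.06,1.71],"turn":[0,-0.126,0]},{"delta_pos":[-1.0,0.06,1.85],"turn":[0,-0.126,0]},{"delta_pos":[-0.76,0.06,1.96],"turn":[0,-0.126,0]},{"delta_pos":[-0.5,0.06,2.04],"turn":[0,-0.126,0]},{"delta_pos":[-0.25,0.06,2.08],"turn":[0,-0.126,0]},{"delta_pos":[0.02,0.06,2.1],"turn":[0,-0.126,0]},{"delta_pos":[0.28,0.06,2.08],"turn":[0,-0.126,0]},{"delta_pos":[0.53,0.06,2.03],"turn":[0,-0.126,0]},{"delta_pos":[0.79,0.06,1.94],"turn":[0,-0.126,0]}], gripper=0.25)

```text
t: 8.9
position: [606.7, -145.5, 304.0]
orientation: [0.705, -0.705, -0.055, 0.056]
wrist_force: [-0.0, -0.3, -0.4]
width: 32.0
```

Call:
arm_command(increments=[{"delta_pos":[0,0,0],"turn":[0,0,0]},{"delta_pos":[0,0,0],"turn":[0,0,0]},{"delta_pos":[0,0,0],"turn":[0,0,0]},{"delta_pos":[0,0,0],"turn":[0,0,0]}])

```text
t: 9.3
position: [606.4, -148.1, 304.5]
orientation: [-0.705, 0.706, 0.052, -0.052]
wrist_force: [0.1, -0.3, 0.8]
width: 31.8
```

```bash
python3 - <<'E'
from h import *
import pickle
P,R,s=pose(); print(s["t"],P,jawang(R),s["width"],np.abs(s["qvel"]).max())
for n in ("wrist","top"):
    c=eyes.read_camera(n); cv2.imwrite(f"pics/f_{n}.png",c["img"][:,:,::-1] if n=="wrist" else cv2.resize(c["img"][100:300,290:490,::-1],None,fx=3,fy=3)); pickle.dump(c,open(f"F{n}.pkl","wb"))
c=pickle.load(open("Fwrist.pkl","rb"))
p=np.load("p.npy")
for q in (passive(0,151,-10,244),passive(p[4],151,-10,21),[-208,200,12],passive(0,0,0,246)): print(proj(c,c2w(p,q))[0].round(1))
print(proj(c,[P,P+[0,0,-20]]))
E
```

```text
9.3 [ 606.44553094 -148.06547907  304.48496549] 1.7182846664265334 31.75837978423495 0.009023432757166381
[323.7 248.3]
[410.3  38.3]
[497.9   3.5]
[573.3 234.9]
[[326.44317404 266.76213986]
 [326.3508245  248.25217679]]
```

View pics/f_wrist.png

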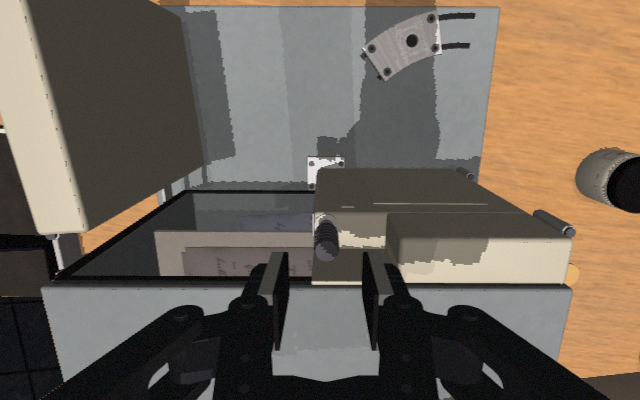

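View pics/f_top.png

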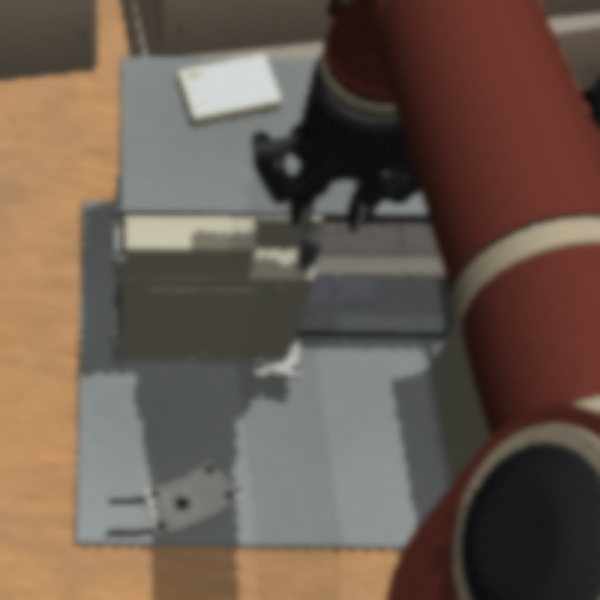

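```bash
python3 - <<'E'
s=open("fit2.py").read()
s=s.replace('cams=[T,S,W]','''W2=pickle.load(open("Fwrist.pkl","rb"))
obs1=obs
obs=lambda th,te,p5:obs1(th,te,p5)+[(W2,passive(0,151,-10,244),(327,254)),(W2,passive(te,151,-10,21),(411.5,41)),(W2,passive(0,0,0,246),(570,237)),(W2,[-208,p5,12],(499,8)),(W2,[0,-166,250],(43,288)),(W2,[0,166,250],(572,288))]
cams=[T,S,W,W2]
import json
TS=json.load(open("ts.json")) if 0 else None''').replace("range(3) if","range(4) if").replace("zeros(18)","zeros(24)").replace("ones(18)","ones(24)").replace("[:-18]","[:-24]").replace("reshape(3,6)","reshape(4,6)")
# doors angle obs used old images
open("fit3.py","w").write(s)
E
python3 fit3.py
```

```text
wrist res at old [[0.7, -0.2], [-3.5, 3.0], [-6.5, 1.0], [-5.5, 7.6], [0.7, 1.4], [-5.3, 2.4], [-0.5, 1.1]]
[ 6.495823e+02 -1.546587e+02  1.466000e-01  1.869000e-01  1.251300e+00
  2.012054e+02] [1.5373 1.5846 0.0038 0.0054 0.0081 0.9664]
[[-0.19 -0.17  0.28  0.06 -0.07  0.7 ]
 [-0.26  0.07  0.42  0.15  0.25  0.17]
 [ 0.35 -0.03  0.38  0.51  0.23 -0.19]
 [-0.16  0.02 -0.3  -0.72 -0.41  1.03]]
[[-1.2, 0.1], [1.1, -0.6], [1.4, 0.2], [-0.9, 0.3], [-0.8, 0.3], [0.7, 0.4], [-0.8, 0.2], [0.0, 0.5], [0.6, -0.6], [0.3, -1.6], [-0.7, 0.7], [-1.4, 0.1], [-0.7, -0.2], [0.9, -0.0], [0.3, -0.9], [0.6, -0.5], [-0.0, 0.8], [-0.4, 0.2], [0.7, 0.5], [0.5, -0.9], [0.0, -0.9], [-0.3, 1.1], [0.4, 0.4], [-0.8, 1.0], [-0.1, -0.4], [-0.7, -1.3], [-0.2, 0.5], [1.5, 0.9], [-0.4, -0.5], [-0.1, 0.1], [-0.6, 0.1]]
ah [ 641.7 -320.6  246. ]
handle [ 564.5 -207.6  215. ]
ph [594.1   1.9 246. ]
knob [ 626.1 -146.   227. ]
eye [463.7 -74.9  21. ]
```

```bash
python3 - <<'E'
from h import *
plan([([626.5,-146,300],1.717),([626.5,-146,256],1.717)],mm=15,rad=.13)
E
```

```text
{"delta_pos":[0.99, 0.23, -0.11],"turn":[0.0, 0.002, 0.0]},
{"delta_pos":[0.98, 0.24, -0.1],"turn":[0.0, 0.002, 0.0]},
  -- at [ 626.5 -146.   300. ] 1.717 2
{"delta_pos":[0.0, 1.47, 0.0],"turn":[0.0, 0.0, 0.0]},
{"delta_pos":[0.0, 1.46, 0.0],"turn":[0.0, 0.0, 0.0]},
{"delta_pos":[0.0, 1.47, 0.0],"turn":[0.0, 0.0, 0.0]},
  -- at [ 626.5 -146.   256. ] 1.717 5
```

Call:
arm_command(increments=[{"delta_pos":[0.99,0.23,-0.1],"turn":[0,0.002,0]},{"delta_pos":[0.99,0.23,-0.1],"turn":[0,0,0]},{"delta_pos":[0,1.47,0],"turn":[0,0,0]},{"delta_pos":[0,1.47,0],"turn":[0,0,0]},{"delta_pos":[0,1.47,0],"turn":[0,0,0]},{"delta_pos":[0,0,0],"turn":[0,0,0]},{"delta_pos":[0,0,0],"turn":[0,0,0]},{"delta_pos":[0,0,0],"turn":[0,0,0]}])

```text
t: 10.3
position: [627.4, -145.0, 256.8]
orientation: [0.705, -0.705, -0.053, 0.052]
wrist_force: [-0.5, -0.3, -0.2]
width: 32.2
```

```bash
python3 - <<'E'
from h import *
P,R,s=pose(); print(s["t"],P,jawang(R),s["width"],np.abs(s["qvel"]).max())
c=eyes.read_camera("wrist"); cv2.imwrite("pics/g_wrist.png",c["img"][:,:,::-1])
print(proj(c,[P,P+[0,0,-12]]))
c=eyes.read_camera("side"); cv2.imwrite("pics/g_side.png",cv2.resize(c["img"][90:240,240:410,::-1],None,fx=4,fy=4,interpolation=cv2.INTER_CUBIC))
E
```

```text
10.3 [ 627.37746461 -144.95385672  256.78488059] 1.720053014798553 32.20536890133862 0.007479605478542618
[[326.4787667  266.81214175]
 [326.39251147 255.14961794]]
```

View pics/g_wrist.png

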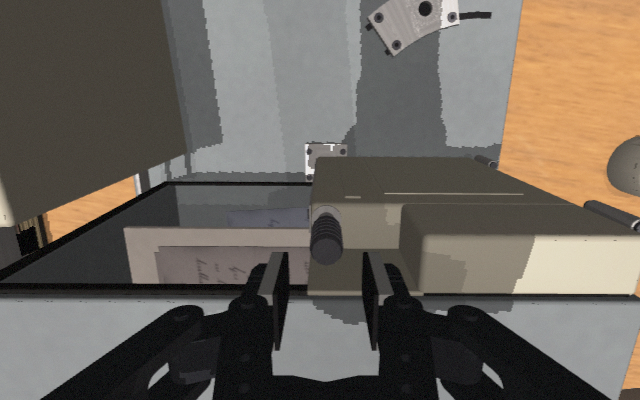

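View pics/g_side.png

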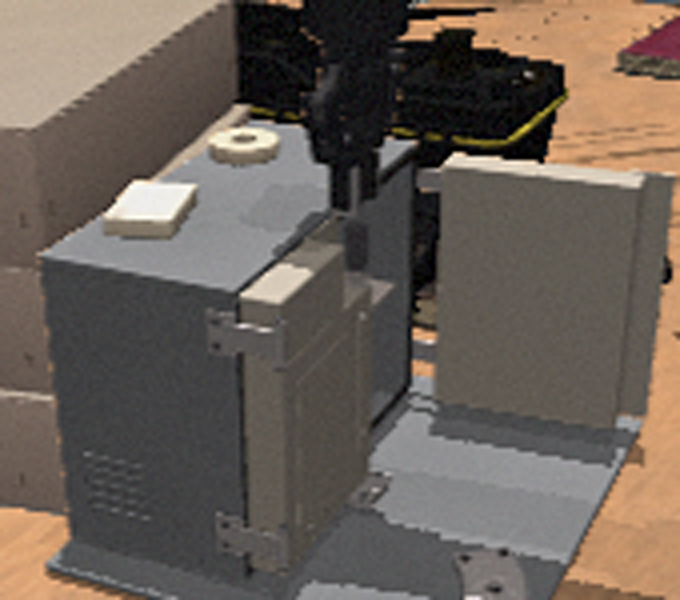

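The knob's top is at about (327,251) and the TCP axis projects to (326,255), so they line up to about 1 mm. Descending.

Call:
arm_command(increments=[{"delta_pos":[-0.1,1.0,0],"turn":[0,0,0]},{"delta_pos":[0,1.2,0],"turn":[0,0,0]},{"delta_pos":[0,1.2,0],"turn":[0,0,0]},{"delta_pos":[0,0.9,0],"turn":[0,0,0]},{"delta_pos":[0,0.4,0],"turn":[0,0,0]},{"delta_pos":[0,0,0],"turn":[0,0,0]},{"delta_pos":[0,0,0],"turn":[0,0,0]}])

```text
t: 11.1
position: [626.0, -145.2, 209.2]
orientation: [0.705, -0.705, -0.053, 0.053]
wrist_force: [-0.0, -0.2, 1.1]
width: 31.9
```

Call:
arm_command(increments=[{"delta_pos":[0,0,0],"turn":[0,0,0]},{"delta_pos":[0,0,0],"turn":[0,0,0]},{"delta_pos":[0,0,0],"turn":[0,0,0]},{"delta_pos":[0,0,0],"turn":[0,0,0]},{"delta_pos":[0,0,0],"turn":[0,0,0]},{"delta_pos":[0,0,0],"turn":[0,0,0]}], gripper=1, grip_force=20)

```text
t: 11.7
position: [626.1, -144.8, 209.6]
orientation: [0.705, -0.705, -0.053, 0.052]
wrist_force: [0.2, 1.5, 3.6]
width: 15.3
```

Call:
arm_command(increments=[{"delta_pos":[0,-0.2,0],"turn":[0,0,0]},{"delta_pos":[0,-0.3,0],"turn":[0,0,0]},{"delta_pos":[0,-0.3,0],"turn":[0,0,0]},{"delta_pos":[0,-0.3,0],"turn":[0,0,0]},{"delta_pos":[0,-0.3,0],"turn":[0,0,0]},{"delta_pos":[0,0,0],"turn":[0,0,0]},{"delta_pos":[0,0,0],"turn":[0,0,0]}])

```text
t: 12.4
position: [625.8, -144.9, 223.1]
orientation: [0.705, -0.705, -0.053, 0.053]
wrist_force: [0.3, 3.0, -0.7]
width: 15.2
```

```bash
python3 - <<'E'
from h import *
P,R,s=pose(); p=np.load("p.npy"); print(s["t"],P,jawang(R),s["width"],s["wrist_force"],s["torque"])
H=c2w(p,passive(0,0,0,246))[0][:2]; v=P[:2]-H; print(H,np.hypot(*v),np.hypot(151,10), -(np.arctan2(v[1],v[0])+np.pi/2-p[2]-np.arctan2(10,151)))
for st in (.05,.1):
  c,q=np.cos(-st),np.sin(-st); d=np.array([[c,-q],[q,c]])@v-v
  print(st,R.inv().apply([d[0],d[1],0]))
c=eyes.read_camera("wrist"); cv2.imwrite("pics/i_wrist.png",c["img"][:,:,::-1])
E
```

```text
12.4 [ 625.79436742 -144.90082778  223.14305637] 1.7204285704331452 15.22314540962545 [ 0.31382345  3.00988211 -0.69429106] [ 0.59222598 -0.02651516  0.04242223]
[594.11305217   1.91767033] 150.19779333818346 151.33076356114773 0.00021595817735114986
0.05 [-7.50371569e+00 -3.47753295e-03 -2.84487004e-01]
0.1 [-1.50122722e+01 -6.76194539e-03 -1.93589006e-01]
```

View pics/i_wrist.png

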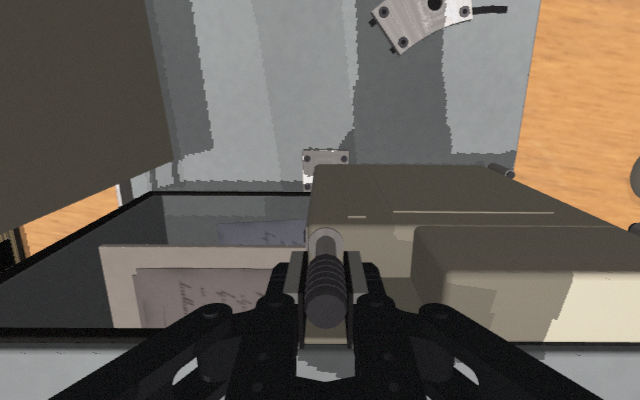

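Call:
arm_command(increments=[{"delta_pos":[-0.75,0,-0.03],"turn":[0,0.05,0]},{"delta_pos":[-0.75,0,-0.03],"turn":[0,0.05,0]},{"delta_pos":[-1.2,0,-0.02],"turn":[0,0.08,0]},{"delta_pos":[-1.2,0,-0.02],"turn":[0,0.08,0]},{"delta_pos":[-1.2,0,-0.02],"turn":[0,0.08,0]},{"delta_pos":[-1.2,0,-0.02],"turn":[0,0.08,0]},{"delta_pos":[0,0,0],"turn":[0,0,0]}])

```text
t: 13.15
position: [562.4, -145.3, 223.3]
orientation: [-0.7, 0.701, -0.095, 0.095]
wrist_force: [1.9, 2.9, -1.6]
width: 15.3
```

```bash
cat > st.py <<'E'
from h import *
def run():
    P,R,s=pose(); p=np.load("p.npy"); print(s["t"],P.round(1),round(jawang(R),4),s["width"].round(1),s["wrist_force"].round(2),s["torque"].round(2))
    H=c2w(p,passive(0,0,0,246))[0][:2]; v=P[:2]-H; th=-(np.arctan2(v[1],v[0])+np.pi/2-p[2]-np.arctan2(10,151)); print(np.hypot(*v).round(2),"th",th.round(4),"jaw th",(1.7204-jawang(R)).round(4),"lift",P[2]-209.6)
    for st in (.02,.04,.08):
      c,q=np.cos(-st),np.sin(-st); d=np.array([[c,-q],[q,c]])@v-v
      print(st,R.inv().apply([d[0],d[1],0]).round(2))
run()
E
python3 st.py
```

```text
Traceback (most recent call last):
  File "st.py", line 8, in <module>
    run()
    ~~~^^
  File "st.py", line 3, in run
    P,R,s=pose(); p=np.load("p.npy"); print(s["t"],P.round(1),round(jawang(R),4),s["width"].round(1),s["wrist_force"].round(2),s["torque"].round(2))
                                                                                 ^^^^^^^^^^^^^^^^
AttributeError: 'float' object has no attribute 'round'
```

```bash
sed -i 's/s\["width"\].round(1)/s["width"]/' st.py; python3 st.py
```

```text
13.15 [ 562.4 -145.3  223.3] 1.3003 15.336216896351168 [ 1.92  2.94 -1.59] [ 0.53 -0.31 -0.01]
150.56 th 0.4251 jaw th 0.4201 lift 13.679073853662715
0.02 [-3.01 -0.   -0.14]
0.04 [-6.02 -0.   -0.23]
0.08 [-12.04  -0.    -0.22]
```

Call:
arm_command(increments=[{"delta_pos":[-1.2,0,-0.02],"turn":[0,0.08,0]},{"delta_pos":[-1.2,0,-0.02],"turn":[0,0.08,0]},{"delta_pos":[-1.2,0,-0.02],"turn":[0,0.08,0]},{"delta_pos":[-1.2,0,-0.02],"turn":[0,0.08,0]},{"delta_pos":[-1.2,0,-0.02],"turn":[0,0.08,0]},{"delta_pos":[-1.2,0,-0.02],"turn":[0,0.08,0]},{"delta_pos":[0,0,0],"turn":[0,0,0]},{"delta_pos":[0,0,0],"turn":[0,0,0]}])

```text
t: 13.95
position: [499.5, -115.8, 223.0]
orientation: [-0.657, 0.659, -0.258, 0.259]
wrist_force: [-1.1, -1.2, -1.1]
width: 15.7
```

```bash
python3 st.py; python3 - <<'E'
from h import *
c=eyes.read_camera("wrist"); cv2.imwrite("pics/j_wrist.png",c["img"][:,:,::-1])
import pickle; pickle.dump(c,open("J.pkl","wb"))
p=np.load("p.npy"); print(proj(c,c2w(p,passive(p[4],151,-10,21))),proj(c,c2w(p,passive(.9,0,0,246))),proj(c,c2w(p,[-208,200,12])))
E
```

```text
13.95 [ 499.5 -115.8  223. ] 0.8218 15.680772275423475 [-1.11 -1.25 -1.1 ] [-0.17  0.16  0.12]
151.03 th 0.8901 jaw th 0.8986 lift 13.37606934146828
0.02 [-3.01 -0.   -0.19]
0.04 [-6.03 -0.01 -0.31]
0.08 [-12.07  -0.02  -0.38]
[[330.93908837 115.14183242]] [[728.77236924 269.10997868]] [[366.18323      3.15983764]]
```

View pics/j_wrist.png

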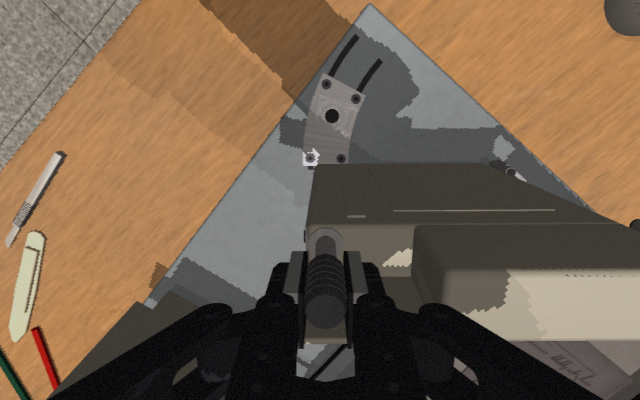

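Door follows with the bolt up. The eye is at (332,116), against (331,115) predicted. I go on to about 1.09 and look again.

Call:
arm_command(increments=[{"delta_pos":[-0.9,0,-0.03],"turn":[0,0.06,0]},{"delta_pos":[-0.9,0,-0.03],"turn":[0,0.06,0]},{"delta_pos":[-0.6,0,-0.02],"turn":[0,0.04,0]},{"delta_pos":[-0.6,0,-0.02],"turn":[0,0.04,0]},{"delta_pos":[0,0,0],"turn":[0,0,0]},{"delta_pos":[0,0,0],"turn":[0,0,0]},{"delta_pos":[0,0,0],"turn":[0,0,0]}])

```text
t: 14.7
position: [477.4, -94.2, 222.5]
orientation: [-0.628, 0.629, -0.324, 0.323]
wrist_force: [-3.8, -3.2, -0.5]
width: 15.4
```

```bash
python3 st.py; python3 - <<'E'
from h import *
c=eyes.read_camera("wrist"); cv2.imwrite("pics/k_wrist.png",c["img"][:,:,::-1])
p=np.load("p.npy"); print(proj(c,c2w(p,passive(p[4],151,-10,21))),proj(c,c2w(p,[-208,200,12])))
c=eyes.read_camera("side"); cv2.imwrite("pics/k_side.png",cv2.resize(c["img"][120:270,260:430,::-1],None,fx=4,fy=4,interpolation=cv2.INTER_CUBIC))
E
```

```text
14.7 [477.4 -94.2 222.5] 0.6197 15.442296064541166 [-3.84 -3.17 -0.46] [-0.69  0.71  0.1 ]
151.18 th 1.0949 jaw th 1.1007 lift 12.871735765455469
0.02 [-3.02  0.   -0.18]
0.04 [-6.04  0.   -0.3 ]
0.08 [-12.09   0.    -0.35]
[[325.01488271 148.22038759]] [[337.16006661  36.12203391]]
```

View pics/k_wrist.png

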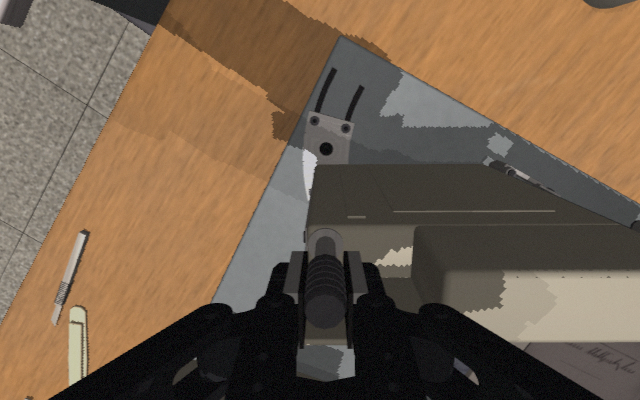

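View pics/k_side.png

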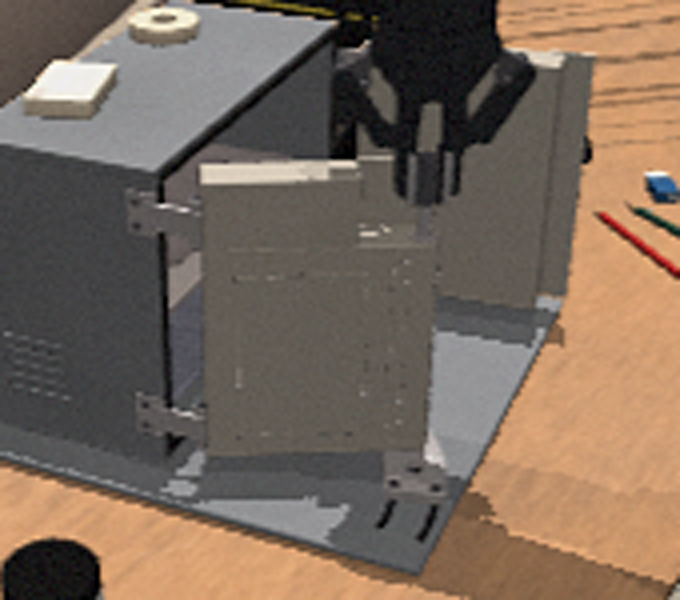

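Call:
arm_command(increments=[{"delta_pos":[-0.9,0,-0.05],"turn":[0,0.06,0]},{"delta_pos":[-0.75,0,-0.05],"turn":[0,0.05,0]},{"delta_pos":[-0.68,0,-0.04],"turn":[0,0.045,0]},{"delta_pos":[0,0,0],"turn":[0,0,0]},{"delta_pos":[0,0,0],"turn":[0,0,0]},{"delta_pos":[0,0,0],"turn":[0,0,0]},{"delta_pos":[0,0,0],"turn":[0,0,0]}])

```text
t: 15.5
position: [463.4, -74.5, 222.5]
orientation: [-0.601, 0.603, -0.372, 0.371]
wrist_force: [-3.9, -3.5, -1.0]
width: 15.6
```

```bash
python3 st.py
```

```text
15.5 [463.4 -74.5 222.5] 0.4653 15.582309097881176 [-3.89 -3.48 -0.95] [-0.65  0.78  0.01]
151.43 th 1.2542 jaw th 1.2551 lift 12.906302860621423
0.02 [-3.02  0.   -0.16]
0.04 [-6.05  0.   -0.27]
0.08 [-1.211e+01  1.000e-02 -2.900e-01]
```

Call:
arm_command(increments=[{"delta_pos":[0,0.2,0],"turn":[0,0,0]},{"delta_pos":[0,0.2,0],"turn":[0,0,0]},{"delta_pos":[0,0.12,0],"turn":[0,0,0]},{"delta_pos":[0,0,0],"turn":[0,0,0]},{"delta_pos":[0,0,0],"turn":[0,0,0]}])

```text
t: 16.0
position: [463.4, -74.5, 217.2]
orientation: [-0.601, 0.602, -0.372, 0.371]
wrist_force: [-5.2, -2.9, -1.4]
width: 15.4
```

Call:
arm_command(increments=[{"delta_pos":[0,0.07,0],"turn":[0,0,0]},{"delta_pos":[0,0,0],"turn":[0,0,0]},{"delta_pos":[0,0,0],"turn":[0,0,0]}])

```text
t: 16.3
position: [463.4, -74.6, 216.6]
orientation: [-0.601, 0.602, -0.372, 0.371]
wrist_force: [-3.4, -2.9, -0.8]
width: 15.4
```

Call:
arm_command(increments=[{"delta_pos":[0,0.07,0],"turn":[0,0,0]},{"delta_pos":[0,0,0],"turn":[0,0,0]},{"delta_pos":[0,0,0],"turn":[0,0,0]}])

```text
t: 16.6
position: [463.5, -74.5, 215.9]
orientation: [-0.601, 0.602, -0.372, 0.371]
wrist_force: [-4.8, -4.3, -1.3]
width: 15.4
```

Lift is about 6.3 mm. I keep lowering in small steps and watching Fz.

Call:
arm_command(increments=[{"delta_pos":[0,0.06,0],"turn":[0,0,0]},{"delta_pos":[0,0,0],"turn":[0,0,0]},{"delta_pos":[0,0,0],"turn":[0,0,0]}])

```text
t: 16.9
position: [463.4, -74.5, 215.3]
orientation: [-0.601, 0.602, -0.372, 0.371]
wrist_force: [-4.0, -3.3, -1.4]
width: 15.5
```

Call:
arm_command(increments=[{"delta_pos":[0,0.06,0],"turn":[0,0,0]},{"delta_pos":[0,0,0],"turn":[0,0,0]},{"delta_pos":[0,0,0],"turn":[0,0,0]}])

```text
t: 17.2
position: [463.5, -74.5, 214.7]
orientation: [-0.601, 0.602, -0.372, 0.371]
wrist_force: [-4.5, -2.6, -0.7]
width: 15.5
```

Call:
arm_command(increments=[{"delta_pos":[0,0.06,0],"turn":[0,0,0]},{"delta_pos":[0,0,0],"turn":[0,0,0]},{"delta_pos":[0,0,0],"turn":[0,0,0]}])

```text
t: 17.5
position: [463.4, -74.5, 214.1]
orientation: [-0.601, 0.602, -0.372, 0.371]
wrist_force: [-4.3, -3.4, -1.1]
width: 15.3
```

Call:
arm_command(increments=[{"delta_pos":[0,0.06,0],"turn":[0,0,0]},{"delta_pos":[0,0,0],"turn":[0,0,0]},{"delta_pos":[0,0,0],"turn":[0,0,0]}])

```text
t: 17.8
position: [463.4, -74.5, 213.5]
orientation: [-0.601, 0.602, -0.372, 0.371]
wrist_force: [-4.2, -3.9, -1.2]
width: 15.3
```

Call:
arm_command(increments=[{"delta_pos":[0,0.06,0],"turn":[0,0,0]},{"delta_pos":[0,0,0],"turn":[0,0,0]},{"delta_pos":[0,0,0],"turn":[0,0,0]}])

```text
t: 18.1
position: [463.4, -74.5, 212.9]
orientation: [-0.601, 0.602, -0.372, 0.371]
wrist_force: [-4.9, -3.2, -0.6]
width: 15.4
```

Call:
arm_command(increments=[{"delta_pos":[0,0.08,0],"turn":[0,0,0]},{"delta_pos":[0,0.08,0],"turn":[0,0,0]},{"delta_pos":[0,0,0],"turn":[0,0,0]},{"delta_pos":[0,0,0],"turn":[0,0,0]}])

```text
t: 18.5
position: [463.4, -74.5, 211.3]
orientation: [-0.601, 0.602, -0.372, 0.371]
wrist_force: [-3.3, -3.4, -1.5]
width: 15.3
```

```bash
python3 st.py; python3 - <<'E'
from h import *
c=eyes.read_camera("wrist"); cv2.imwrite("pics/l_wrist.png",c["img"][:,:,::-1])
c=eyes.read_camera("side"); cv2.imwrite("pics/l_side.png",cv2.resize(c["img"][150:270,280:420,::-1],None,fx=5,fy=5,interpolation=cv2.INTER_CUBIC))
E
```

```text
18.5 [463.4 -74.5 211.3] 0.4651 15.263041212913677 [-3.32 -3.41 -1.45] [-0.64  0.73  0.06]
151.39 th 1.2544 jaw th 1.2553 lift 1.6669036207246961
0.02 [-3.02  0.   -0.16]
0.04 [-6.05  0.   -0.27]
0.08 [-1.21e+01  1.00e-02 -2.90e-01]
```

View pics/l_side.png

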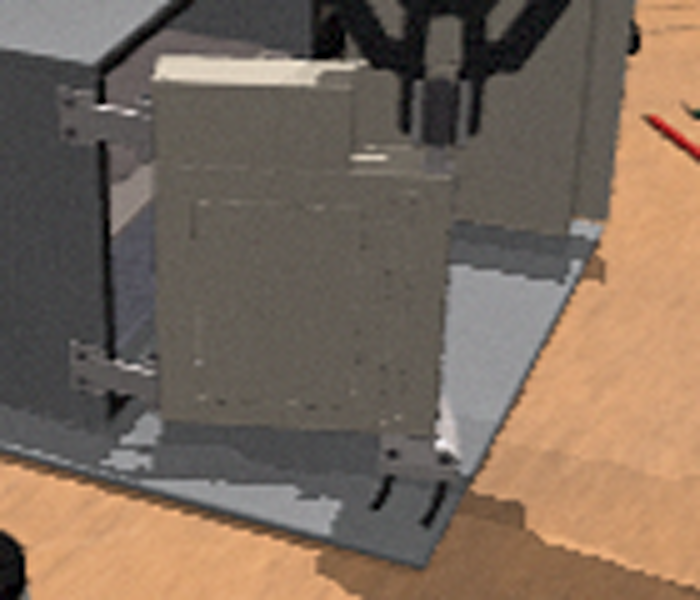

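View pics/l_wrist.png

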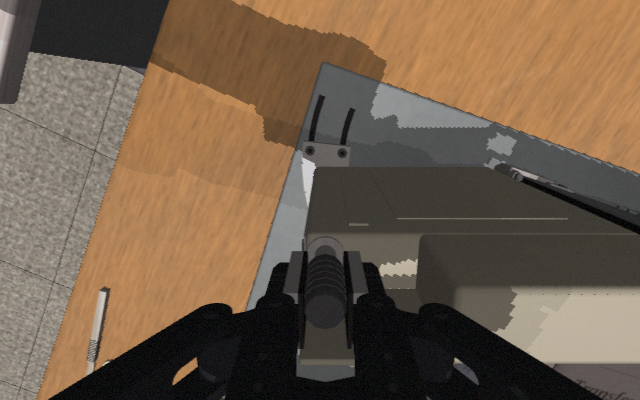

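Call:
arm_command(increments=[{"delta_pos":[0,0.06,0],"turn":[0,0,0]},{"delta_pos":[0,0.06,0],"turn":[0,0,0]},{"delta_pos":[0,0,0],"turn":[0,0,0]},{"delta_pos":[0,0,0],"turn":[0,0,0]}])

```text
t: 19.0
position: [463.4, -74.5, 210.1]
orientation: [-0.601, 0.602, -0.372, 0.371]
wrist_force: [-4.4, -4.0, -1.7]
width: 15.3
```

Call:
arm_command(increments=[{"delta_pos":[0,0.06,0],"turn":[0,0,0]},{"delta_pos":[0,0,0],"turn":[0,0,0]},{"delta_pos":[0,0,0],"turn":[0,0,0]}])

```text
t: 19.3
position: [463.4, -74.5, 209.6]
orientation: [-0.601, 0.602, -0.372, 0.371]
wrist_force: [-4.5, -3.4, -1.4]
width: 15.5
```

Call:
arm_command(increments=[{"delta_pos":[0,0.05,0],"turn":[0,0,0]},{"delta_pos":[0,0,0],"turn":[0,0,0]},{"delta_pos":[0,0,0],"turn":[0,0,0]}])

```text
t: 19.6
position: [463.4, -74.6, 209.5]
orientation: [-0.601, 0.603, -0.372, 0.371]
wrist_force: [-4.5, -2.7, 2.0]
width: 15.3
```

```bash
python3 st.py
```

```text
19.6 [463.4 -74.6 209.5] 0.4651 15.258973832892497 [-4.49 -2.72  2.01] [-0.64  1.02  0.09]
151.4 th 1.254 jaw th 1.2553 lift -0.13885902288373586
0.02 [-3.02  0.   -0.16]
0.04 [-6.05  0.   -0.27]
0.08 [-12.11   0.    -0.3 ]
```

The bottom is felt at lift 0 (Fz jumps by 3 N), so the bolt is home. I open to the same limited width and withdraw straight up.

Call:
arm_command(increments=[{"delta_pos":[0,0,0],"turn":[0,0,0]},{"delta_pos":[0,0,0],"turn":[0,0,0]},{"delta_pos":[0,0,0],"turn":[0,0,0]},{"delta_pos":[0,0,0],"turn":[0,0,0]},{"delta_pos":[0,0,0],"turn":[0,0,0]},{"delta_pos":[0,0,0],"turn":[0,0,0]}], gripper=0.25)

```text
t: 20.2
position: [464.5, -73.6, 209.5]
orientation: [0.602, -0.602, 0.371, -0.371]
wrist_force: [0.9, 0.2, -0.4]
width: 31.7
```

```bash
python3 st.py; python3 - <<'E'
from h import *
c=eyes.read_camera("wrist"); cv2.imwrite("pics/m_wrist.png",c["img"][:,:,::-1])
E
```

```text
20.2 [464.5 -73.6 209.5] 0.4652 31.73145945729415 [ 0.88  0.19 -0.4 ] [-0.   -0.01  0.03]
150.02 th 1.2561 jaw th 1.2552 lift -0.1147941485380386
0.02 [-3.    0.   -0.16]
0.04 [-6.    0.   -0.25]
0.08 [-12.     0.    -0.27]
```

View pics/m_wrist.png

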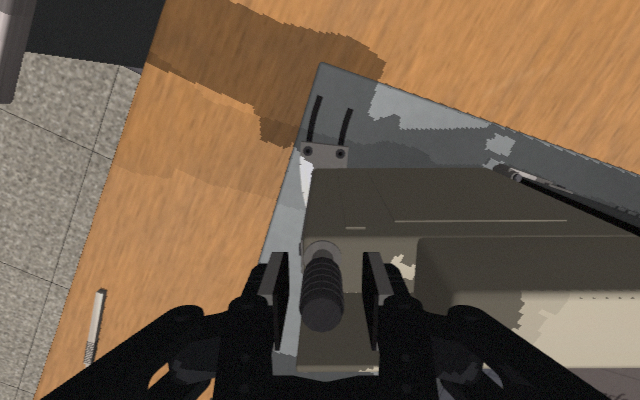

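The gripper is open with the knob free at (322,290), and the door stayed put. I withdraw upward.

Call:
arm_command(increments=[{"delta_pos":[0,-0.5,0],"turn":[0,0,0]},{"delta_pos":[0,-1.0,0],"turn":[0,0,0]},{"delta_pos":[0,-1.5,0],"turn":[0,0,0]},{"delta_pos":[0,-2.0,0],"turn":[0,0,0]},{"delta_pos":[0,-2.5,0],"turn":[0,0,0]},{"delta_pos":[0,-2.5,0],"turn":[0,0,0]},{"delta_pos":[0,-2.0,0],"turn":[0,0,0]},{"delta_pos":[0,0,0],"turn":[0,0,0]},{"delta_pos":[0,0,0],"turn":[0,0,0]},{"delta_pos":[0,0,0],"turn":[0,0,0]},{"delta_pos":[0,0,0],"turn":[0,0,0]},{"delta_pos":[0,0,0],"turn":[0,0,0]}])

```text
t: 21.45
position: [463.9, -73.8, 328.7]
orientation: [-0.602, 0.602, -0.372, 0.371]
wrist_force: [-0.0, -0.2, 1.0]
width: 31.9
```

```bash
python3 - <<'E'
from h import *
P,R,s=pose(); print(s["t"],P,s["wrist_force"])
c=eyes.read_camera("wrist"); cv2.imwrite("pics/n_wrist.png",c["img"][:,:,::-1])
p=np.load("p.npy")
for th in (1.24,1.25,1.26):
    for z in (244,250): print(th,z,proj(c,c2w(p,passive(th,151,-10,z))))
c=eyes.read_camera("side"); cv2.imwrite("pics/n_side.png",cv2.resize(c["img"][120:270,260:430,::-1],None,fx=4,fy=4,interpolation=cv2.INTER_CUBIC))
E
```

```text
21.45 [463.88740474 -73.76076432 328.6772601 ] [-0.01820561 -0.22625742  1.03083499]
1.24 244 [[323.26233139 212.63868156]]
1.24 250 [[323.21144153 215.51445593]]
1.25 244 [[323.0938412  210.49796815]]
1.25 250 [[323.03873009 213.3266669 ]]
1.26 244 [[322.9473217  208.34799644]]
1.26 250 [[322.88851261 211.12922045]]
```

View pics/n_wrist.png

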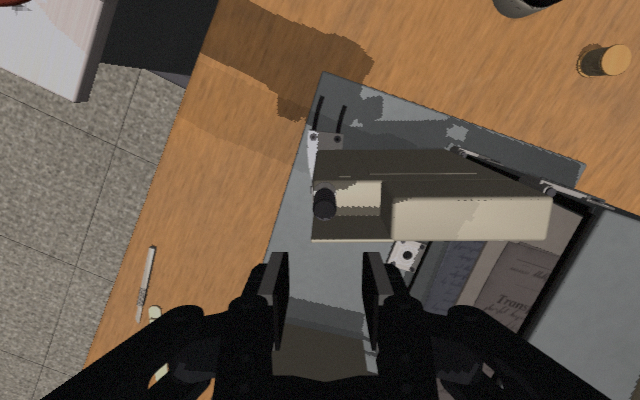

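View pics/n_side.png

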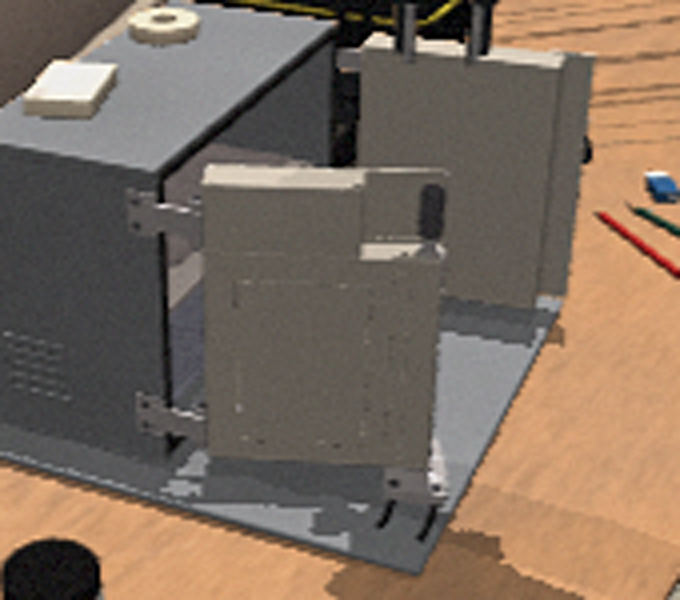

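The passive door stands held with the arm clear, its knob top at about (324,211) as predicted for 1.25 rad. The active door stays wide open. Handing in.

```bash
python3 -c "
from station import bot
print(bot.hand_in(), bot.sense()['t'])"
```

```text
the job is handed in; nothing more can be done
the job is handed in; nothing more can be done
```

Both doors stand wide open, and the drop bolt is home in the hold-open strike. I handed the job in after about 21.5 s of robot time.

- **Active door:** I opened it by its bar handle from about 0.19 rad to about 1.6 rad, then released it. It stayed there.
- **Passive door:** I raised the bolt about 13 mm by its knob and swung the door with the bolt held up to the eye, which the cameras placed at about 1.25 rad. I then lowered the bolt in steps of about 0.6 mm. It met nothing at plate height (lift 6 mm), and touched bottom at lift 0 mm with a force change of about 3 N.
- **Final checks:** With the gripper opened and raised clear, the door stayed in place against its closing spring. The knob was seen at the position expected for about 1.25 rad. The highest wrist force I read was about 7 N, and the bystander items were not touched.
- **Disagreement, resolved:** One early wrist picture disagreed with the other cameras by about 13 mm. The arm was still settling, so the picture and its calibration came from different poses. I retook it at rest, and the cameras then agreed to within 2 to 3 mm.

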